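Sweep the shaker lids off the board into the wash basin

TASK

The three spice-shaker lids (red, yellow and green) lying on the wooden board are due for a wash: push them with your fingertips across the board and off its edge, so that all three drop into the blue basin standing against one side of it. Do not pick a lid up, and leave the honey dipper and everything else on the counter where it is.

Things in the scene. Friction and masses are not known exactly. Their poses are not given: they have to be found in the camera images.
- board: Thick wooden board that does not move, 280 mm (its x) by 260 mm (its y), 40 mm high, so its top is 40 mm above the counter. Origin: centre of its underside, on the counter. The basin stands against its +y or its -y side, the grey drainer against the opposite one.
- basin: Blue plastic wash basin, open on top, fixed in place: 280 mm (its x, along the board's edge) by 140 mm (its y), 32 mm high, walls and floor 4 mm thick. Its rim is 8 mm lower than the board's top; a gap of 2 mm separates it from the board. Origin: centre of its underside, on the counter; axes parallel to the board's.
- drainer: Grey drainer tray with white ribs, fixed, of the basin's size and 32 mm high, on the board's other side. Not the target. Origin: centre of its underside.
- lid_red: Red plastic spice-shaker lid lying flat, holes up: a disc 38 mm across, 16 mm high, about 15 g, loose. Origin: centre of its underside. It slides when pushed from the side.
- lid_yellow: Yellow plastic spice-shaker lid lying flat, holes up: a disc 38 mm across, 16 mm high, about 15 g, loose. Origin: centre of its underside. It slides when pushed from the side.
- lid_green: Green plastic spice-shaker lid lying flat, holes up: a disc 38 mm across, 16 mm high, about 15 g, loose. Origin: centre of its underside. It slides when pushed from the side.
- dipper: Wooden honey dipper lying on the board near the board's edge nearest the robot (-x), lengthwise along the board's y: 140 mm long (about 70 mm to either side of its origin), 28 mm wide and high at its head, loose, 30 g. Origin: below its middle, on the board's top. To be left alone.
- mug: Brown glazed mug standing to the right of the board, nearer the robot, 82 mm across, 95 mm high, loose. Origin: centre of its underside. To be left alone.
- canister: Stainless steel sugar canister with a screw-top lid, 113 mm across, 166 mm high, loose, to the right of the board. Origin: centre of its underside. To be left alone.
- soap: Green dish-soap bottle with a white cap, 60 mm across, 170 mm high, loose, to the left of the board. Origin: centre of its underside. To be left alone.
- carousel_rim (a point): A point on the rim of the white spice carousel (180 mm across, about 200 mm high, turns freely on its foot), far to the left of the board; the point lies 90 mm from its axis, 22 mm above the counter. To be left alone.
Not all that is in view belongs to the job. Several things have the shape of the lid_red; the one meant has the colours described above.

How it is judged:
By the outcome, as a careful person would: the job done as asked, in the order asked, and still so for the second after the job is handed in, with the robot touching nothing.
It also fails if it takes over 58 s, if anything falls off the work surface, if the arm or the gripper's body presses on something with over 40 N, if the wrist force passes 120 N, or if a joint passes its speed limit or range.

ROBOT

A 6-joint arm with a two-finger parallel gripper is mounted at the origin on the work surface. World frame = base frame: x ahead of the robot, y to its left, z up, the work surface at z = 0. Lengths are in mm, angles in rad, forces in N, time in s.
With the tool pointing down it reaches from about 300 to 775 mm from the base axis. Payload 14.6 kg.
Tool frame: the origin (TCP) lies midway between the tips of the shut fingers; the grasp point (between the pads) lies manip.grasp_offset behind it (manip.grasp_offset is the distance from the TCP to the grasp point, in mm); z points along the fingers, y is the direction in which the jaws open and shut (so a half turn about z gives the same grasp; the last joint's range is limited). The gripper opens to 94 mm and grips with 3 to 60 N. Pads are 16 mm wide; open, the fingers measure 119 mm over their backs; the gripper's body (75 mm by 177 mm) begins 78 mm behind the grasp point.
Start: joints at [-1.218, 0.3, 1.521, -0, 1.321, -0.067], TCP at [224.16, -502.237, 205.446] pointing down, gripper open.
Joint ranges: [-3.03, 3.03], [-0.79, 2.21], [0.23, 2.52], [-1.04, 4.18], [0, 3.07], [-2.55, 2.55]. Speed limits (rad/s): [2.22, 2.22, 2.57, 3.14, 3.14, 3.14].

INTERFACE

Orientations are given as [roll, pitch, yaw] about the fixed x, y, z axes, in that order (R = Rz(yaw) Ry(pitch) Rx(roll)).
In Python, from cell import monitor, vision, order, manip gives the robot as it stands.
- The arm moves only by the shell command python3 -m jog 'ROWS' [FORCE]. ROWS is JSON, a list of rows, each a list of 7 numbers: the shift along the tool's x, y, z in cm, then the turn, a rotation vector about the tool's x, y, z in rad, then the opening in per cent of the stroke, from 0 (shut) to 100 (fully open). In form: [[tx, ty, tz, rx, ry, rz, jaw], ...]. A call has 1 to 8 rows; each row shifts and turns the commanded pose from where the row before left it, along the tool's axes as they then stand; what a row does not reach is not made up. A row lasts 1/10 s, in which the tool goes at most 50 mm and 8.59 degrees, less where a joint would pass 70% of its speed; a pose out of reach is approached as far as the arm can. A call is refused whole if a number of a shift passes 5 or a number of a turn 0.15, either way. A call with a gripper value outside its range is refused whole. The fingers move at their own pace and stop on an object; FORCE is the grip in N (left out, the last holds). Time passes only in rows, so rows that do not move let the fingers close. It gives the time, the measured TCP pose, the force and the opening at its end, in the units of the state.
- monitor.read_state(): the state, without advancing time (a new reading comes with each control period).
- vision.camera(name): name is "scene" or "top" or "wrist"; returns a dict with "color" (420x560x3 uint8, blue, green, red), "fx", "fy", "cx", "cy" (pixels), "distortion" ([k1, k2, p1, p2, k3] as OpenCV has them; the pictures are not rectified), "cam_to_world" (4x4, takes a point from camera to world coordinates); the wrist camera has in their place "tool_from_camera" (4x4, takes a point from camera to tool coordinates, whose origin is the TCP and whose axes are the flange's). Camera axes: x right, y down, z forward; pixel columns grow to the right and rows downward; lengths in mm; the calibration is good to about 2 mm. A picture is of the moment at which its call begins: read the wrist's pose just before it. There is no depth.
- order.sign_off(): hands the job in, once; it reports no verdict.
The state is a dict: "clock": time; "joints": joint angles; "qd": joint speeds; "effort": joint torques, N m; "eef_pos": TCP position; "eef_rot": TCP orientation; "wrist_force": force on the tool from outside, world axes, zero at the start; "moment": the same for the moment, N m; "finger_gap": finger opening in mm.
Only numpy, scipy, OpenCV 4.12 (cv2) and the standard library are available. Lean on these libraries where they do the work, as an engineer would, in place of code of your own. Each camera call takes 0.05 s, during which the arm holds its last target.

## Working session

There is one attempt and no reset: what is moved stays moved. The work goes in short steps, Python scripts to look and compute and a shell command to move; the robot and the scene stay as the last step left them, time stands still between calls to the robot, and variables do not carry over. Pictures are saved under pics/ and viewed, and the job is handed in when it is done.

```bash
mkdir -p pics; ls; python3 - <<'E'
from cell import monitor, vision, order, manip
import cv2,numpy as np
print(monitor.read_state()); print(manip.grasp_offset)
for n in ["scene","top"]:
    c=vision.camera(n); cv2.imwrite(f"pics/{n}0.png",c["color"])
    print(n,c["fx"],c["fy"],c["cx"],c["cy"],c["distortion"],np.round(c["cam_to_world"],3).tolist())
E
```

```text
pics
{'clock': 0.0, 'joints': array([-1.21761413e+00,  3.00471480e-01,  1.52158334e+00, -1.76626836e-05,
        1.32071391e+00, -6.65745307e-02]), 'qd': array([-0.00029551, -0.00092374, -0.00031803,  0.00085103, -0.00135446,
        0.00191369]), 'effort': array([ 3.90716332e-04, -5.31806874e+01, -3.52736342e+01,  7.08390889e-02,
        2.44322070e-02, -5.12011843e-05]), 'eef_pos': array([ 224.05897489, -501.99864106,  204.88517229]), 'eef_rot': array([-3.14041805e+00, -6.11685818e-05,  4.19761071e-01]), 'wrist_force': array([-0.05456354,  0.05561179, -0.7536526 ]), 'moment': array([0.0617539, 0.0188066, 0.0388519]), 'finger_gap': 93.8746039510679}
18.8
scene 511.4655229778857 511.4655229778857 285.9092365128099 208.17875018580116 [-0.06792313  0.          0.          0.          0.        ] [[-0.242, 0.745, -0.622, 1490.335], [0.97, 0.189, -0.151, 250.866], [0.005, -0.64, -0.768, 1195.997], [0.0, 0.0, 0.0, 1.0]]
top 455.6513251305653 455.6513251305653 281.7551095310029 212.1098931864084 [0.02790087 0.         0.         0.         0.        ] [[-0.015, -0.988, 0.156, 343.13], [-1.0, 0.012, -0.021, 59.285], [0.019, -0.157, -0.987, 1422.448], [0.0, 0.0, 0.0, 1.0]]
```

View pics/scene0.png

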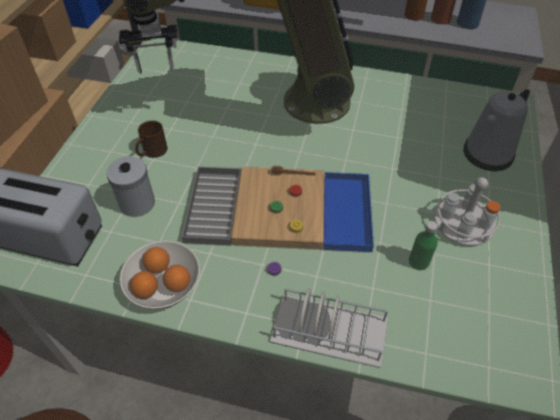

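View pics/top0.png

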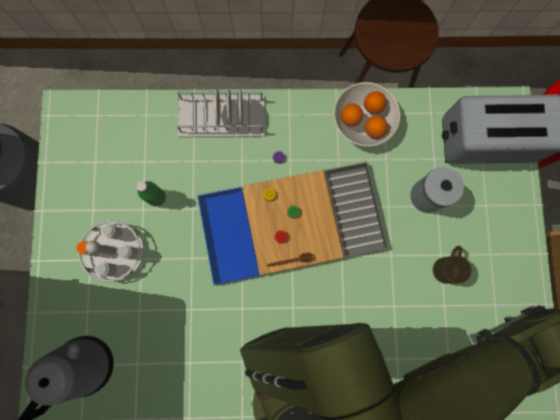

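```bash
cat > h.py <<'E'
from cell import monitor, vision, order, manip
import cv2,numpy as np
def cast(c,px,z,T=None):
    K=np.array([[c["fx"],0,c["cx"]],[0,c["fy"],c["cy"]],[0,0,1]])
    u=cv2.undistortPoints(np.array(px,float).reshape(-1,1,2),K,np.array(c["distortion"],float)).reshape(-1,2)
    T=np.array(c["cam_to_world"]) if T is None else T
    d=np.c_[u,np.ones(len(u))]@T[:3,:3].T; o=T[:3,3]
    return (o+d*((z-o[2])/d[:,2])[:,None])
HS={"red":[(0,8),(172,180)],"yellow":[(22,34)],"green":[(50,85)],"purple":[(125,160)]}
def blobs(img,name,smin=140,vmin=60,amin=25):
    h=cv2.cvtColor(img,cv2.COLOR_BGR2HSV); m=0
    for a,b in HS[name]: m=m|cv2.inRange(h,(a,smin,vmin),(b,255,255))
    n,l,s,ce=cv2.connectedComponentsWithStats(m)
    return [(ce[i].round(1).tolist(),int(s[i,4]),s[i,:4].tolist()) for i in range(1,n) if s[i,4]>amin]
E
python3 - <<'E'
from h import *
for n in ["scene","top"]:
    c=vision.camera(n)
    for k in HS:
        for p,a,b in blobs(c["color"],k): print(n,k,p,a,b,cast(c,[p],56)[0].round(1))
    h=cv2.cvtColor(c["color"],cv2.COLOR_BGR2HSV)
    for nm,lo,hi,z in [("blue",(105,180,60),(125,255,255),32),("wood",(8,70,90),(22,200,255),40)]:
        m=cv2.inRange(h,lo,hi); m=cv2.morphologyEx(m,cv2.MORPH_CLOSE,np.ones((7,7)))
        cs=cv2.findContours(m,0,2)[0]; 
        cs=[q for q in cs if cv2.contourArea(q)>1500 and 150<q[:,0,0].mean()<400 and 130<q[:,0,1].mean()<300]
        for q in cs:
            r=cv2.minAreaRect(cast(c,q[:,0],z)[:,:2].astype(np.float32)); print(n,nm,r,cv2.boxPoints(r).round(0).tolist())
    x0,y0=(190,150) if n=="scene" else (195,150)
    cv2.imwrite(f"pics/{n}_crop.png",cv2.resize(c["color"][y0:y0+140,x0:x0+195],None,fx=4,fy=4,interpolation=cv2.INTER_CUBIC))
E
```

```text
scene red [295.5, 189.5] 101 [289, 185, 13, 11] [490.   36.7  56. ]
scene red [4.6, 353.0] 366 [0, 334, 12, 42] [1171.2 -516.8   56. ]
scene yellow [296.0, 225.2] 116 [290, 220, 13, 11] [621.3  69.3  56. ]
scene wood ((867.2056884765625, -254.33047485351562), (170.92820739746094, 141.26535034179688), 62.211971282958984) [[765.0, -297.0], [890.0, -363.0], [970.0, -212.0], [845.0, -146.0]]
scene wood ((542.2522583007812, -0.0437469482421875), (309.7821044921875, 258.1827697753906), 10.820138931274414) [[366.0, 98.0], [414.0, -156.0], [719.0, -98.0], [670.0, 156.0]]
top red [553.5, 88.3] 156 [544, 79, 16, 16] [ 946.9 -838.3   56. ]
top red [280.6, 236.3] 123 [275, 231, 13, 12] [486.   34.7  56. ]
top yellow [269.1, 193.8] 116 [263, 188, 13, 12] [616.8  67.9  56. ]
top green [143.4, 195.6] 40 [139, 192, 10, 8] [615.4 448.4  56. ]
top green [293.2, 211.4] 92 [288, 206, 11, 11] [561.5  -4.7  56. ]
top blue ((491.95477294921875, 186.9496307373047), (261.831787109375, 115.46106719970703), 10.989059448242188) [[352.0, 219.0], [374.0, 105.0], [631.0, 155.0], [609.0, 269.0]]
top wood ((533.5479736328125, -2.11248779296875), (280.8194580078125, 261.65216064453125), 10.944984436035156) [[371.0, 100.0], [421.0, -157.0], [696.0, -104.0], [647.0, 153.0]]
```

View pics/top_crop.png

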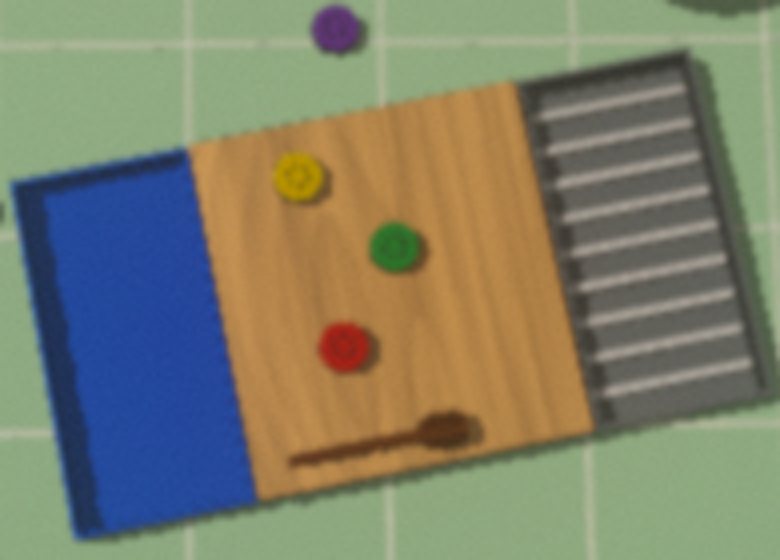

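Basin is on the +y (left) side. There are four lid-shaped discs in the top view. Red (281,236), yellow (269,194) and green (293,211) lie on the board and are the ones meant. The purple one at (278,157) is off the board on the counter and doesn't match the description, so it is not a target. The enlarged crop confirms this: red at (345,347), yellow (299,177) and green (396,247). First I turn the jaws across the push direction.

```bash
python3 -m jog '[[0,0,0,0,0,-0.12,25],[0,0,0,0,0,-0.12,25],[0,0,0,0,0,-0.12,25],[0,0,0,0,0,-0.12,25],[0,0,0,0,0,-0.12,25],[0,0,0,0,0,-0.12,25],[0,0,0,0,0,-0.12,25],[0,0,0,0,0,-0.12,25]]'; python3 -m jog '[[0,0,0,0,0,-0.12,25],[0,0,0,0,0,-0.12,25],[0,0,0,0,0,-0.142,25],[0,0,0,0,0,0,25]]'
cat >> h.py <<'E'
B=np.array([533.5,-2.]);A=0.191
def bf(p):
    d=np.array(p)[...,:2]-B; return np.stack([d[...,0]*np.cos(A)+d[...,1]*np.sin(A),-d[...,0]*np.sin(A)+d[...,1]*np.cos(A)],-1)
E
python3 - <<'E'
from h import *
s=monitor.read_state();print(s["clock"],s["eef_pos"],s["eef_rot"],s["finger_gap"],bf(s["eef_pos"]))
for n in "scene","top":
  c=vision.camera(n)
  for k in list(HS)[:3]:
    for p,a,b in blobs(c["color"],k,120,40):
        w=cast(c,[p],56)[0]; q=bf(w)
        if abs(q[0])<150 and abs(q[1])<150: print(n,k,p,w.round(1),q.round(1))
E
```

```text
clock: 1.0
eef_pos: [224.1, -502.2, 205.3]
eef_rot: [-3.141, -0.0, 1.385]
wrist_force: [-0.0, 0.1, -0.5]
finger_gap: 33.5
clock: 1.4
eef_pos: [224.1, -502.2, 205.3]
eef_rot: [-3.142, -0.0, 1.764]
wrist_force: [-0.1, -0.5, -0.5]
finger_gap: 23.6
1.4 [ 224.12029682 -502.17827112  205.30028772] [-3.14150771e+00 -2.98628717e-04  1.76416921e+00] 23.597178398170605 [-398.70784322 -432.34958009]
scene red [295.4, 189.8] [491.2  36.7  56. ] [-34.2  46. ]
scene yellow [296.0, 225.4] [622.   69.4  56. ] [100.4  53.3]
top red [280.6, 236.4] [485.7  34.7  56. ] [-40.   45.1]
top yellow [269.2, 193.8] [616.8  67.6  56. ] [95.  52.5]
top green [293.2, 211.3] [561.8  -4.7  56. ] [27.2 -8. ]
```

```bash
python3 -m jog '[[2.5,2.2,0,0,0,0,25],[2.5,2.2,0,0,0,0,25],[2.5,2.2,0,0,0,0,25],[2.5,2.2,0,0,0,0,25],[2.5,2.2,0,0,0,0,25],[2.5,2.2,0,0,0,0,25],[2.5,2.2,0,0,0,0,25],[2.5,2.2,0,0,0,0,25]]'; python3 -m jog '[[2.5,2.2,0,0,0,0,25],[2.5,2.2,0,0,0,0,25],[2.5,2.2,0,0,0,0,25],[2.5,2.2,0,0,0,0,25],[2.5,2.2,0,0,0,0,25],[2.5,2.2,0,0,0,0,25],[2.5,2.2,0,0,0,0,25],[0,0,0,0,0,0,25]]'
python3 - <<'E'
from h import *
s=monitor.read_state();print(s["clock"],s["eef_pos"],s["eef_rot"],s["finger_gap"],bf(s["eef_pos"]))
E
```

```text
clock: 2.3
eef_pos: [359.5, -271.2, 205.5]
eef_rot: [3.141, 0.0, 1.758]
wrist_force: [0.5, 0.2, -0.3]
finger_gap: 23.9
clock: 3.1
eef_pos: [478.0, -68.9, 205.3]
eef_rot: [3.141, -0.0, 1.761]
wrist_force: [-0.1, -0.1, -0.2]
finger_gap: 23.6
3.1 [478.02608262 -68.89516519 205.31836409] [ 3.14146283e+00 -4.23182304e-04  1.76100445e+00] 23.580390485529865 [-67.16454981 -55.14745582]
```

```bash
python3 -m jog '[[2.2,1.5,0,0,0,0,25],[1.3,1.5,0,0,0,0,25],[0,0,3,0,0,0,25],[0,0,3,0,0,0,25],[0,0,3,0,0,0,25],[0,0,2.5,0,0,0,25],[0,0,0,0,0,0,25]]'
python3 - <<'E'
from h import *
s=monitor.read_state();print(s["clock"],s["eef_pos"],s["eef_rot"],bf(s["eef_pos"]))
c=vision.camera("wrist");cv2.imwrite("pics/w1.png",c["color"]);print(np.round(c["tool_from_camera"],3).tolist())
E
```

```text
clock: 3.8
eef_pos: [498.0, -31.7, 87.8]
eef_rot: [-3.137, -0.002, 1.759]
wrist_force: [0.1, 0.3, 0.1]
finger_gap: 23.8
3.8 [497.95785209 -31.69183581  87.7936808 ] [-3.13650871e+00 -1.63916007e-03  1.75872363e+00] [-40.53253187 -22.40453641]
[[0.001, -0.958, -0.287, 83.921], [1.0, 0.0, 0.0, -0.484], [-0.0, -0.287, 0.958, -179.528], [0.0, 0.0, 0.0, 1.0]]
```

View pics/w1.png

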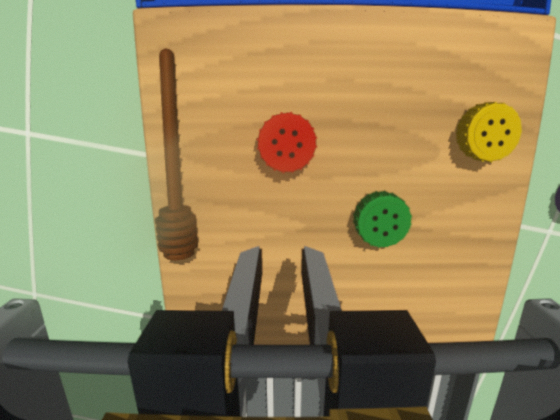

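```bash
cat >> h.py <<'E'
from scipy.spatial.transform import Rotation as R
def wrist(fn=None):
    s=monitor.read_state(); c=vision.camera("wrist")
    T=np.eye(4);T[:3,:3]=R.from_euler("xyz",s["eef_rot"]).as_matrix();T[:3,3]=s["eef_pos"]
    T=T@np.array(c["tool_from_camera"])
    if fn: cv2.imwrite(fn,c["color"])
    print(round(s["clock"],2),s["eef_pos"].round(1),s["eef_rot"].round(3),"tcp board",bf(s["eef_pos"]).round(1),"F",s["wrist_force"].round(1),round(s["finger_gap"],1))
    for k in ["red","yellow","green"]:
        for p,a,b in blobs(c["color"],k,120,40,400):
            w=cast(c,[p],54,T)[0]; print(k,p,a,w.round(1),bf(w).round(1))
    return c,T
E
python3 - <<'E'
from h import *
c,T=wrist()
# board corners / edges: far edge points at image, basin edge
print(bf(cast(c,[[136,10],[551,12],[340,10],[150,200],[528,200]],40,T)).round(1))
E
```

```text
3.85 [499.1 -31.8  89.9] [-3.139e+00 -1.000e-03  1.759e+00] tcp board [-39.5 -22.7] F [-0.6 -0.1  0.6] 23.5
red [284.6, 141.3] 2602 [488.1  34.5  54. ] [-37.6  44.5]
yellow [485.4, 130.7] 2959 [616.8  67.6  54. ] [95.  52.5]
green [380.1, 218.0] 2161 [563.4  -4.2  54. ] [28.9 -7.8]
[[-133.1  128.1]
 [ 140.4  131.6]
 [  -2.4  126.2]
 [-136.3    1.8]
 [ 146.6    1.6]]
```

```bash
python3 -m jog '[[0,0.2,2,0,0,0,25],[0,0,1.8,0,0,0,25],[0,0,0.6,0,0,0,25],[0,0,0,0,0,0,25],[1,0,0,0,0,0,25],[1,0,0,0,0,0,25],[1,0,0,0,0,0,25],[0,0,0,0,0,0,25]]'
python3 - <<'E'
from h import *
wrist("pics/w2.png")
E
```

```text
clock: 4.7
eef_pos: [495.9, -0.1, 46.9]
eef_rot: [3.141, 0.0, 1.763]
wrist_force: [0.2, 0.3, 0.7]
finger_gap: 23.8
4.7 [ 4.959e+02 -1.000e-01  4.690e+01] [3.141 0.    1.763] tcp board [-36.5   9. ] F [0.2 0.3 0.7] 23.8
red [280.3, 205.4] 3678 [488.1  35.   54. ] [-37.5  44.9]
yellow [514.5, 191.5] 3998 [615.7  68.3  54. ] [94.1 53.4]
green [389.6, 285.4] 2796 [561.8  -1.2  54. ] [27.9 -4.6]
```

View pics/w2.png

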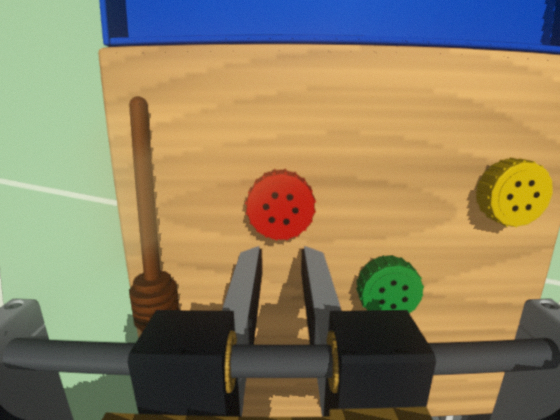

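The red lid, at (280,205), is centred ahead of the fingertips, so I push it now.

```bash
python3 -m jog '[[0.6,0,0,0,0,0,25],[0.8,0,0,0,0,0,25],[1,0,0,0,0,0,25],[1,0,0,0,0,0,25],[1,0,0,0,0,0,25],[1,0,0,0,0,0,25],[1,0,0,0,0,0,25],[0,0,0,0,0,0,25]]'
python3 - <<'E'
from h import *
wrist("pics/w3.png")
E
```

```text
clock: 5.55
eef_pos: [483.6, 62.5, 46.4]
eef_rot: [-3.142, -0.0, 1.763]
wrist_force: [-1.4, 0.2, -0.2]
finger_gap: 23.7
5.55 [483.6  62.5  46.4] [-3.142 -0.     1.763] tcp board [-36.7  72.8] F [-1.4  0.2 -0.2] 23.7
red [281.2, 224.1] 3656 [478.4  87.2  54. ] [-37.2  98.1]
yellow [494.2, 290.0] 3286 [615.3  70.   54. ] [94.  55.2]
```

View pics/w3.png

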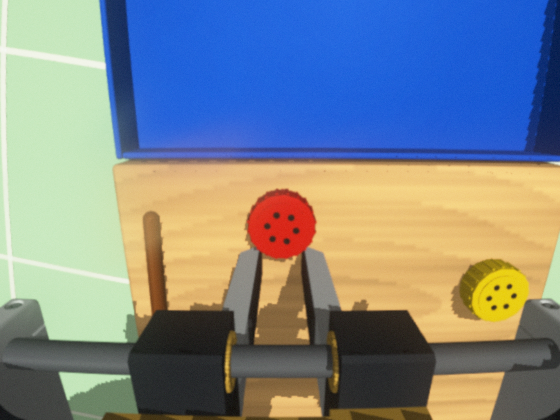

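The red lid at (281,224) sits nested between the tips, and the board's edge is at row ~160. I push on past the edge.

```bash
python3 -m jog '[[0.8,0,0,0,0,0,25],[1.2,0,0,0,0,0,25],[1.4,0,0,0,0,0,25],[1.4,0,0,0,0,0,25],[1.4,0,0,0,0,0,25],[1,0,0,0,0,0,25],[0,0,0,0,0,0,25]]'
python3 - <<'E'
from h import *
wrist("pics/w4.png")
E
```

```text
clock: 6.3
eef_pos: [469.9, 133.3, 46.4]
eef_rot: [-3.142, -0.0, 1.763]
wrist_force: [-0.2, 0.8, -0.4]
finger_gap: 23.4
6.3 [469.9 133.3  46.4] [-3.142 -0.     1.763] tcp board [-36.8 144.9] F [-0.2  0.8 -0.4] 23.4
red [286.0, 205.1] 1656 [465.1 169.3  54. ] [-34.7 181.2]
yellow [472.5, 388.1] 1721 [618.3  65.   54. ] [96.  49.7]
```

View pics/w4.png

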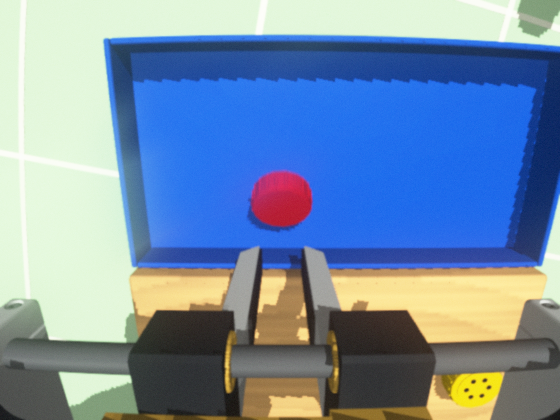

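The red lid is in the basin at (281,199). Next is green: lift and go back behind it.

```bash
python3 -m jog '[[0,0,-2.5,0,0,0,25],[0,0,-2.5,0,0,0,25],[-3.2,1.1,0,0,0,0,25],[-3.2,1.1,0,0,0,0,25],[-3.2,1.1,0,0,0,0,25],[-3.2,1.1,0,0,0,0,25],[-3.2,1.1,0,0,0,0,25],[-3.2,1.1,0,0,0,0,25]]'
python3 -m jog '[[-0.6,0,0,0,0,0,25],[0,0,0,0,0,0,25]]'
python3 - <<'E'
from h import *
wrist("pics/w5.png")
E
```

```text
clock: 7.15
eef_pos: [571.9, -45.9, 96.4]
eef_rot: [-3.142, 0.0, 1.761]
wrist_force: [-0.0, 0.7, 1.2]
finger_gap: 23.7
clock: 7.35
eef_pos: [572.4, -50.9, 96.1]
eef_rot: [-3.141, -0.0, 1.76]
wrist_force: [-0.7, 1.1, -0.7]
finger_gap: 23.3
7.35 [572.4 -50.9  96.1] [-3.141 -0.     1.76 ] tcp board [ 28.9 -55.4] F [-0.7  1.1 -0.7] 23.3
yellow [387.4, 77.6] 3017 [618.6  67.4  54. ] [96.7 52. ]
green [284.1, 170.3] 1948 [565.   -4.3  54. ] [30.5 -8.2]
```

View pics/w5.png

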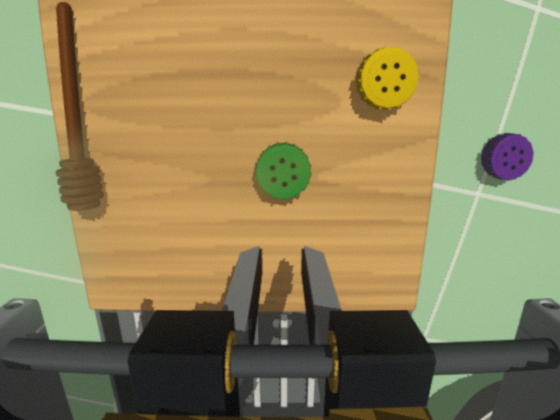

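The green lid (284,170) is centred in front of the tips, so I lower and push.

```bash
python3 -m jog '[[0,0,2,0,0,0,25],[0,0,2,0,0,0,25],[0,0,0.9,0,0,0,25],[0,0,0,0,0,0,25],[0.8,0,0,0,0,0,25],[0.8,0,0,0,0,0,25],[0.8,0,0,0,0,0,25],[0.8,0,0,0,0,0,25]]'
python3 -m jog '[[1,0,0,0,0,0,25],[1,0,0,0,0,0,25],[1,0,0,0,0,0,25],[1,0,0,0,0,0,25],[1,0,0,0,0,0,25],[1,0,0,0,0,0,25],[1,0,0,0,0,0,25],[0,0,0,0,0,0,25]]'
python3 - <<'E'
from h import *
wrist("pics/w6.png")
E
```

```text
clock: 8.2
eef_pos: [566.6, -17.5, 48.0]
eef_rot: [3.141, 0.0, 1.762]
wrist_force: [-0.0, -0.9, -0.3]
finger_gap: 23.6
clock: 9.0
eef_pos: [553.0, 51.5, 47.4]
eef_rot: [-3.141, -0.0, 1.763]
wrist_force: [0.3, -0.5, 0.7]
finger_gap: 23.6
9.0 [553.   51.5  47.4] [-3.141 -0.     1.763] tcp board [29.3 48.8] F [ 0.3 -0.5  0.7] 23.6
red [169.9, 27.0] 3154 [475.4 164.6  54. ] [-25.4 174.6]
yellow [396.5, 256.0] 3501 [617.4  69.4  54. ] [96.  54.2]
green [281.6, 225.2] 3290 [548.1  75.3  54. ] [29.  73.1]
```

View pics/w6.png

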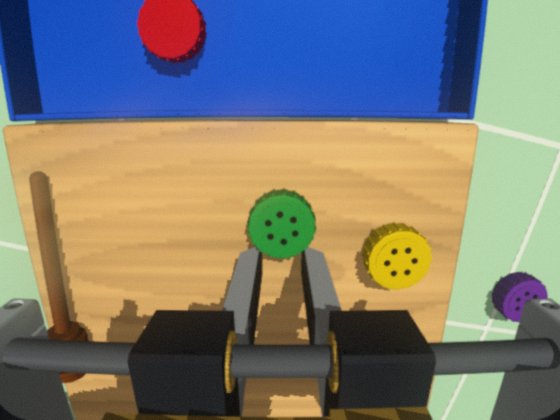

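The green lid (282,225) is nested and clear of the yellow one at (397,256). I keep pushing.

```bash
python3 -m jog '[[0.9,0,0,0,0,0,25],[1.3,0,0,0,0,0,25],[1.4,0,0,0,0,0,25],[1.4,0,0,0,0,0,25],[1.4,0,0,0,0,0,25],[1.4,0,0,0,0,0,25],[1.2,0,0,0,0,0,25],[0.5,0,0,0,0,0,25]]'
python3 - <<'E'
from h import *
wrist("pics/w7.png")
E
```

```text
clock: 9.85
eef_pos: [534.9, 144.9, 47.5]
eef_rot: [3.142, -0.0, 1.763]
wrist_force: [-0.2, 0.5, -1.0]
finger_gap: 23.6
9.85 [534.9 144.9  47.5] [ 3.142 -0.     1.763] tcp board [ 29.3 144. ] F [-0.2  0.5 -1. ] 23.6
green [281.5, 188.1] 2543 [525.9 189.5  54. ] [ 28.9 189.5]
```

View pics/w7.png

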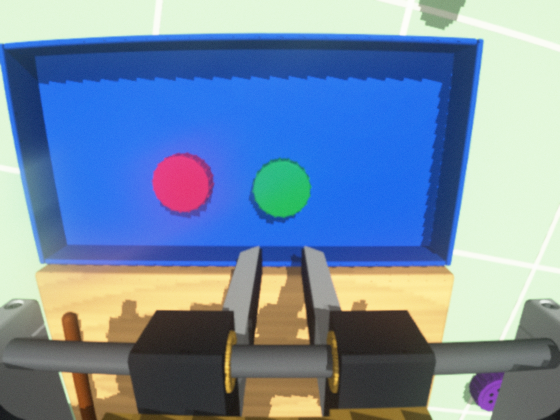

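Red (182,184) and green (281,188) lie in the basin. Next is yellow.

```bash
python3 -m jog '[[0,0,-2.5,0,0,0,25],[0,0,-2.5,0,0,0,25],[-2.8,1.3,0,0,0,0,25],[-2.8,1.3,0,0,0,0,25],[-2.8,1.3,0,0,0,0,25],[-2.8,1.3,0,0,0,0,25],[-2.8,1.4,0,0,0,0,25],[0,0,0,0,0,0,25]]'
python3 - <<'E'
from h import *
wrist("pics/w8.png")
E
```

```text
clock: 10.7
eef_pos: [627.9, 15.4, 97.1]
eef_rot: [3.141, 0.0, 1.758]
wrist_force: [-0.1, 0.8, -0.2]
finger_gap: 23.7
10.7 [627.9  15.4  97.1] [3.141 0.    1.758] tcp board [96.  -0.8] F [-0.1  0.8 -0.2] 23.7
yellow [283.9, 161.1] 2393 [619.3  68.   54. ] [97.6 52.5]
```

View pics/w8.png

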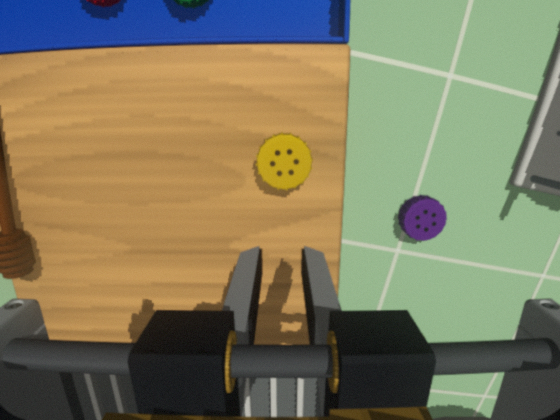

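The yellow lid (284,161) is centred in front of the tips. Lower and push the same way.

```bash
python3 -m jog '[[0,0,2,0,0,0,25],[0,0.1,2,0,0,0,25],[0,0,1,0,0,0,25],[0,0,0,0,0,0,25],[0.8,0,0,0,0,0,25],[0.8,0,0,0,0,0,25],[0.8,0,0,0,0,0,25],[0.8,0,0,0,0,0,25]]'
python3 -m jog '[[1,0,0,0,0,0,25],[1,0,0,0,0,0,25],[1,0,0,0,0,0,25],[1,0,0,0,0,0,25],[0,0,0,0,0,0,25]]'
python3 - <<'E'
from h import *
wrist("pics/w9.png")
E
```

```text
clock: 11.55
eef_pos: [621.5, 51.2, 48.0]
eef_rot: [3.141, 0.0, 1.762]
wrist_force: [1.3, -0.2, 0.1]
finger_gap: 23.3
clock: 12.05
eef_pos: [613.6, 90.9, 47.4]
eef_rot: [-3.141, -0.0, 1.763]
wrist_force: [-0.1, -0.4, 0.4]
finger_gap: 23.9
12.05 [613.6  90.9  47.4] [-3.141 -0.     1.763] tcp board [96.3 76. ] F [-0.1 -0.4  0.4] 23.9
red [68.8, 75.7] 3048 [486.4 172.9  54. ] [-13.  180.6]
yellow [281.4, 224.2] 3629 [608.5 115.3  54. ] [ 95.9 100.9]
green [172.0, 79.2] 3249 [540. 180.  54.] [ 40.9 177.5]
```

View pics/w9.png

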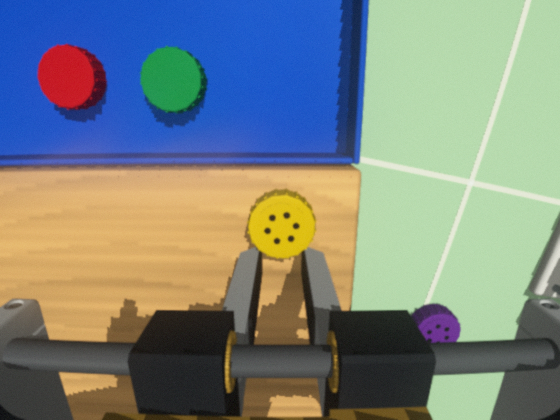

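The yellow lid (281,224) is nested and inside the basin's width, whose end wall is at column ~358.

```bash
python3 -m jog '[[0.8,0,0,0,0,0,25],[1.2,0,0,0,0,0,25],[1.4,0,0,0,0,0,25],[1.4,0,0,0,0,0,25],[1.2,0,0,0,0,0,25],[0.9,0,0,0,0,0,25],[0,0,0,0,0,0,25]]'
python3 - <<'E'
from h import *
wrist("pics/w10.png")
E
```

```text
clock: 12.8
eef_pos: [600.5, 158.6, 47.4]
eef_rot: [-3.142, -0.0, 1.763]
wrist_force: [-0.2, 0.0, -0.3]
finger_gap: 23.3
12.8 [600.5 158.6  47.4] [-3.142 -0.     1.763] tcp board [ 96.3 144.9] F [-0.2  0.  -0.3] 23.3
yellow [281.1, 188.1] 2532 [591.3 203.2  54. ] [ 95.7 190.5]
green [179.6, 190.1] 2332 [537.1 191.6  54. ] [ 40.3 189.3]
```

View pics/w10.png

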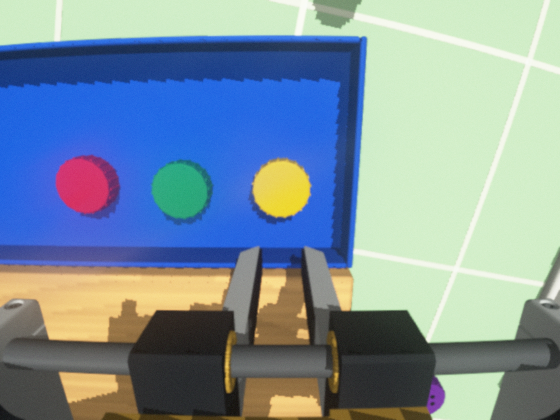

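All three lids are in the basin, at (86,185), (181,190) and (281,188). I lift clear and check with the fixed cameras.

```bash
python3 -m jog '[[0,0,-2,0,0,0,25],[0,0,-3,0,0,0,25],[0,0,-3,0,0,0,25],[0,0,-3,0,0,0,25],[0,0,-2,0,0,0,25],[-3,0,0,0,0,0,25],[-3,0,0,0,0,0,25],[0,0,0,0,0,0,25]]'
python3 - <<'E'
from h import *
for n in "scene","top":
    c=vision.camera(n)["color"]; cv2.imwrite(f"pics/{n}_end.png",c)
    a=cv2.imread(f"pics/{n}0.png"); 
    cv2.imwrite(f"pics/{n}_cmp.png",cv2.resize(np.vstack([a[130:300,130:400],c[130:300,130:400]]),None,fx=1.7,fy=1.7))
wrist()
E
```

```text
clock: 13.65
eef_pos: [612.7, 95.0, 177.5]
eef_rot: [3.141, 0.001, 1.758]
wrist_force: [-0.3, 0.4, -0.1]
finger_gap: 23.4
13.75 [612.3  97.7 177.4] [-3.141 -0.     1.76 ] tcp board [96.3 83. ] F [-0.9  0.9  0.5] 23.6
red [148.5, 97.4] 1081 [476.6 173.3  54. ] [-22.5 183. ]
yellow [281.0, 98.5] 1126 [593.2 193.6  54. ] [ 95.7 180.7]
green [213.9, 100.0] 1149 [534.9 181.4  54. ] [ 36.2 179.8]
```

View pics/scene_end.png

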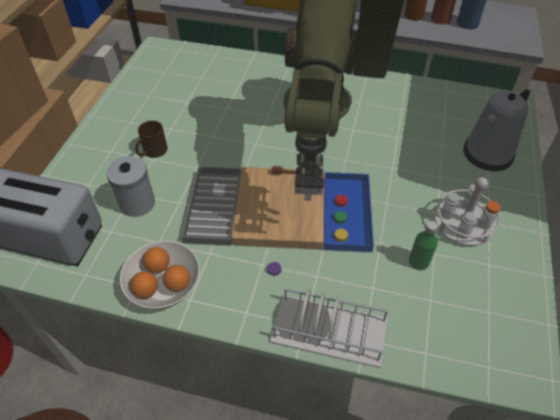

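View pics/top_end.png

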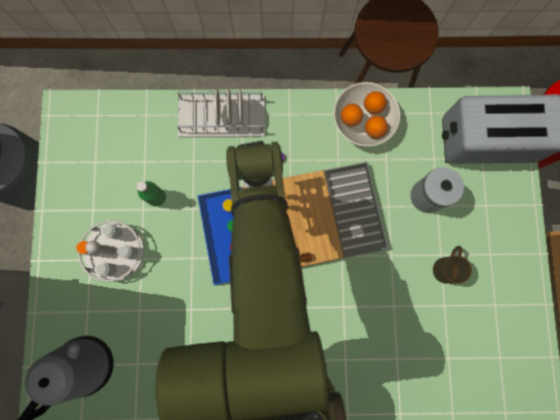

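The scene picture shows red (341,200), green (340,216) and yellow (341,235) in the basin. The dipper (295,170), mug, canister, soap and carousel are where they were, and the arm is clear of everything. I hand the job in.

```bash
python3 - <<'E'
from cell import order
print(order.sign_off())
E
```

```text
the job is handed in; nothing more can be done
None
```

I pushed the red, green and yellow lids, in that order, across the board with the slightly opened fingertips. All three dropped into the blue basin on the board's +y side, and I handed the job in at about 13.8 s.

- **Lids:** the last wrist and scene pictures show all three lying inside the basin.
- **Arm:** it stood clear of everything at z about 177 mm, and the wrist force readings I took were only noise, about 1.5 N at most.
- **Everything else:** in the last scene picture the dipper, mug, canister, soap, carousel and the purple lid looked to be where they started. I judged this by eye and did not measure it.
- **Not fully checked:** in the last top view the arm hid part of the board and basin. There I relied on the scene and wrist pictures.
- **Camera disagreement:** the scene and top cameras differed by about 5 mm on where the lids lay. The wrist camera agreed with the top view, so I used those two for the pushes.

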